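# Press a clay medallion onto a tile and hold the curing switch

### The job

Glue a medallion to the tile under the lever press: pull the press's lever all the way down to its stop so that the rubber foot squeezes the medallion, then ease it slowly back up to rest without letting it snap. Then press the curing lamp's palm button until its cap is flush with the rim of the collar around it (half its travel), and finish the program still holding it there with the fingers. Leave the medallion on its tile, and do not push or tip the other things standing about.

Things in the scene. Friction and masses are not known exactly. Their poses are not given: they have to be found in the camera images.
- press: Fixed grey bench lever press, base 240 x 130 x 30 mm. Origin on the table under the ram axis, z up; open front to its -x, 60 mm wide column at x 80 to 130. Head 85 mm wide, x -25 to 130, z 175 to 250. White 100 mm tile fixed on the bed, top at z 48. 24 mm square ram rises to z 295. Left or right of the middle, turned up to 0.2 rad; the switch box is on the other side.
- lever_pivot (a point): Point on the pivot axis of the press's lever, abreast of the grip's centre, at press-frame (30, -109, 215) mm (in free air on the press's -y side); the axis is parallel to the press's y.
- lever_grip (a point): Centre of the lever's black grip: round bar 24 mm across, 80 mm long, along press y, sticking out to -y from the end of a 14 mm steel rod; 200 mm from the pivot axis. At rest the rod points to press -x and 0.5 rad above level (grip 311 mm above the table); it swings down in the press x-z plane to 0.45 rad below level (grip at 128 mm). Pinch it from above across the bar, or push it down.
- lever (a joint): Lever angle, rad: 0 = raised, at rest; 0.95 = fully down on a rubber-cushioned stop. A spring always drives it back up: it takes roughly 5 N at the grip to start and 12 to 16 N at the stop. Every rad lowers the ram and foot by 30 mm. Let go, it snaps up fast (well over 1 rad/s).
- foot: Rubber foot under the ram, disc 44 mm in diameter, origin at the centre of its underside. At rest 24 mm above the medallion; it meets the medallion at a lever angle of about 0.8 rad and then yields on its own spring (2 N per mm) up to the lever's stop.
- medallion: Loose unglazed clay disc, 56 mm in diameter, 14 mm thick, 60 g, lying on the tile under the foot. Origin at the centre of its underside, z up.
- switch_box: Fixed grey box 120 x 110 x 50 mm on the table with a round collar on top (76 mm outside, 64 mm inside diameter) whose rim is 75 mm above the table. Origin at the centre of its underside.
- cap_top (a point): Centre of the top of the round black palm button (flat cap 52 mm in diameter) in the collar. Unpressed it is 87 mm above the table (12 mm above the collar's rim); flush with the rim is 75 mm; bottomed is 63 mm.
- cap (a joint): How far the palm button is pressed, m: 0 = up, 0.012 = flush with the rim (half travel), 0.024 = bottom. Sprung: about 3 N to start, 6.6 N at half travel, 10 N at the bottom; it comes up as soon as it is let go.
- small_jar: Bystander: small grey paint jar, 48 mm diameter, 65 mm tall, between press and switch box. Origin under its centre, z up.
- big_jar: Bystander: terracotta-coloured jar, 64 mm diameter, 85 mm tall, beyond the small jar. Origin under its centre, z up.
- tall_bottle: Bystander: white bottle, 56 mm diameter, 170 mm tall, at the left. Origin under its centre, z up.
- bisque_bowl: Bystander: plaster-coloured bowl, 100 mm diameter, 50 mm tall, at the right. Origin under its centre, z up.
- brush: Bystander: brush lying near the robot, handle to its own -x. Origin on its underside.
- brush_mug: Bystander: white mug, 80 mm diameter, 90 mm tall, brushes standing in it to 180 mm, at the right. Origin under its centre, z up.
- tile_stack: Bystander: stack of white tiles, 100 x 100 x 32 mm, at the left. Origin under its centre.
Mind the look-alikes: they are no part of the job. What is shaped like the switch_box but blue or pink is not meant.

How it is judged:
On the way, in this order (a step that is already met when the one before it is completed fails the run):
1. the lever is pulled down to its stop (over 0.86 of 0.95 rad) and the foot presses on the medallion with more than 3 N (value of joint lever above 0.86 rad and contact force between foot and medallion above 3 N), for 0.2 s.
2. the lever is back up at rest (under 0.08 rad) (value of joint lever below 0.08 rad), for 0.2 s.
At the end, for the whole second after the job is handed in: The fingers hold the palm button's cap flush with the collar's rim within 4 mm (8 to 16 mm of its 24 mm travel, over 2 N), the lever is up at rest (under 0.08 rad) and the medallion lies flat on the tile within 15 mm of the ram's axis in the press's x and y (value of joint cap between 0.008 and 0.016 m and contact force between the fingers and switch_box above 2 N and value of joint lever below 0.08 rad and x of medallion in the frame of press between -0.015 and 0.015 m and y of medallion in the frame of press between -0.015 and 0.015 m and height (world z) of medallion between 0.043 and 0.053 m and angle between medallion's own z axis and vertical below 0.1 rad); the arm keeps its last pose, push and grip.
It fails at once if the lever snaps back up: faster than 1 rad/s upwards while still more than 0.15 rad from rest (velocity of joint lever below -1 rad/s and value of joint lever above 0.15 rad).
It fails at once if a bystander is pushed more than 30 mm or tipped over (distance of any of small_jar, big_jar, tall_bottle, bisque_bowl, brush, brush_mug, tile_stack from where it was at the start of the episode above 0.03 m or angle between any of small_jar, big_jar, tall_bottle, bisque_bowl, brush_mug, tile_stack's own z axis and vertical above 0.5 rad).
It also fails if it takes over 58 s, if anything falls off the work surface, if the arm or the gripper's body presses on something with over 40 N, if the wrist force passes 120 N, or if a joint passes its speed limit or range.

### The arm

A 6-joint arm with a two-finger parallel gripper is mounted at the origin on the work surface. World frame = base frame: x ahead of the robot, y to its left, z up, the work surface at z = 0. Lengths are in m, angles in rad, forces in N, time in s.
With the tool pointing down it reaches from about 0.25 to 0.85 m from the base axis. Payload 12.5 kg.
Tool frame: the origin (TCP) lies at the very end of the fingers, on their centre line; the grasp point (between the pads) lies 19 mm behind it; z points along the fingers, y is the line along which they close (so a half turn about z gives the same grasp; the last joint's range is limited). The gripper opens to 93 mm and grips with 3 to 60 N. Pads are 15 mm wide; open, the fingers measure 128 mm over their backs; the gripper's body (75 mm by 188 mm) begins 65 mm behind the grasp point.
Start: joints at [1.079, 0.351, 1.652, -0, 1.139, -0.085], TCP at [0.218, 0.505, 0.186] pointing down, gripper open.
Joint ranges: [-2.75, 2.75], [-0.79, 2.1], [0.01, 2.65], [-1.57, 4.71], [0.07, 3.14], [-2.87, 2.87]. Speed limits (rad/s): [2.22, 2.22, 2.79, 3.14, 3.14, 3.14].

### API

Orientations are given as a unit quaternion [x, y, z, w].
In Python, from rig import bot gives the robot as it stands.
- The arm moves only by the tool nudge_tcp, called after "Emit:" in YAML: its name, and indented under it one key for each argument. Schema: {"type":"object","properties":{"segments":{"type":"array","items":{"type":"object","properties":{"jaw":{"type":"number"},"trans":{"type":"array","items":{"type":"number"},"minItems":3,"maxItems":3},"rot":{"type":"array","items":{"type":"number"},"minItems":3,"maxItems":3}},"additionalProperties":false,"required":["jaw"]},"minItems":1,"maxItems":8},"clamp_n":{"type":"number"},"only":{"type":"string"},"quiet":{"type":"boolean"},"lines":{"type":"string"}},"required":["segments"],"additionalProperties":false}. segments is a list of rows, 1 to 8 of them, each an object with the fields jaw (the finger opening in m), trans (a list: dx, dy, dz in m), rot (a list: a rotation vector rx, ry, rz in rad); a field left out counts as zero (the opening has to be given); each row is the pose to reach, as a shift and turn from the pose commanded when the call began, along the tool's axes at that moment; what a row does not reach only later rows make up. A row lasts 1/8 s, in which the tool goes at most 0.0625 m and 0.188 rad, less where a joint would pass 70% of its speed; a pose out of reach is approached as far as the arm can. The fingers move at their own pace and stop on an object; clamp_n is the grip in N (left out, the last holds). Time passes only in rows, so rows that do not move let the fingers close. The tool returns the time, the measured TCP pose, the force, the opening and the grip force at its end. only (a regular expression) keeps the lines of the reply that match it, lines (a string "A,B") keeps lines A to B, and quiet returns only ok. Input that does not fit is refused with a message, and nothing moves.
- bot.state(): the state, without advancing time (a new reading comes with each control period).
- bot.read_camera(name): name is "scene" or "top" or "wrist"; returns a dict with "image" (384x512x3 uint8, blue, green, red), "depth" (384x512 float32, m along the optical axis (not along the pixel's ray), 0 where there is no reading), "camera_matrix" (3x3 intrinsics, pixels), "extrinsics" (4x4, takes a point from world to camera coordinates). Camera axes: x right, y up, looking along -z (the intrinsics and any distortion apply to the point x, -y, -z); pixel columns grow to the right and rows downward; lengths in m; the calibration is good to about 2 mm. A picture is of the moment at which its call begins.
- bot.sign_off(): hands the job in; it is judged then, once.
The state is a dict: "clock": time; "qpos": joint angles; "dq": joint speeds; "joint_torque": joint torques, N m; "eef_pos": TCP position; "tool_rot": TCP orientation; "contact_force": force on the tool from outside, world axes, zero at the start; "torque": the same for the moment, N m; "width": finger opening in m; "finger_force": force on a finger pad.
Only numpy, scipy, OpenCV 4.12 (cv2) and the standard library are available. Lean on these libraries where they do the work, as an engineer would, in place of code of your own. Each camera call takes 0.05 s, during which the arm holds its last target. There are 200 camera calls.

## Working session

There is one attempt and no reset: what is moved stays moved. The work goes in short steps, Python scripts to look and compute and a tool call to move; the robot and the scene stay as the last step left them, time stands still between calls to the robot, and variables do not carry over. Pictures are saved under pics/ and viewed, at most 10 in all, crops included, and the job is handed in when it is done.

```bash
mkdir -p pics; ls
```

Run:
```python
from rig import bot
import cv2,numpy as np
print({k:np.round(v,3) for k,v in bot.state().items()})
for n in("scene","top"):
    c=bot.read_camera(n); cv2.imwrite(f"pics/{n}0.png",c["image"]); np.savez(f"{n}0.npz",**c)
    print(n,c["camera_matrix"].round(1).tolist(),c["extrinsics"].round(3).tolist())
```

```text
pics
{'clock': np.float64(0.0), 'qpos': array([ 1.079,  0.351,  1.652, -0.   ,  1.139, -0.085]), 'dq': array([ 0.001, -0.001, -0.001, -0.   ,  0.002, -0.001]), 'joint_torque': array([ 4.0000e-03, -4.9732e+01, -2.8526e+01,  7.0000e-02,  2.6000e-02,
       -0.0000e+00]), 'eef_pos': array([0.217, 0.505, 0.185]), 'tool_rot': array([ 0.202,  0.979, -0.001, -0.   ]), 'contact_force': array([-0.149, -0.79 , -0.018]), 'torque': array([-0.032,  0.014, -0.019]), 'finger_force': np.float64(0.0), 'width': np.float64(0.093)}
scene [[427.0, 0.0, 262.0], [0.0, 427.0, 200.4], [0.0, 0.0, 1.0]] [[0.645, 0.764, -0.007, -0.328], [-0.453, 0.389, 0.803, 0.087], [0.616, -0.514, 0.597, -1.854], [0.0, 0.0, 0.0, 1.0]]
top [[374.5, 0.0, 252.7], [0.0, 374.5, 191.2], [0.0, 0.0, 1.0]] [[0.004, -1.0, 0.02, -0.03], [0.994, 0.006, 0.11, -0.579], [-0.11, 0.019, 0.994, -1.319], [0.0, 0.0, 0.0, 1.0]]
```

View pics/scene0.png

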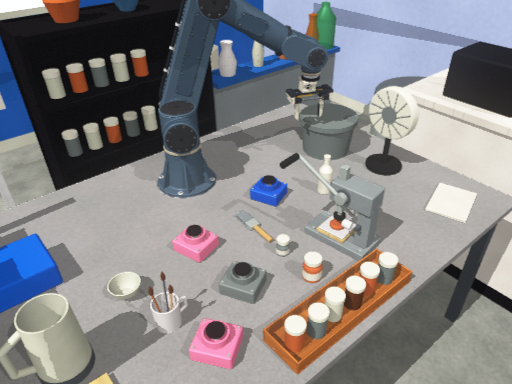

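View pics/top0.png

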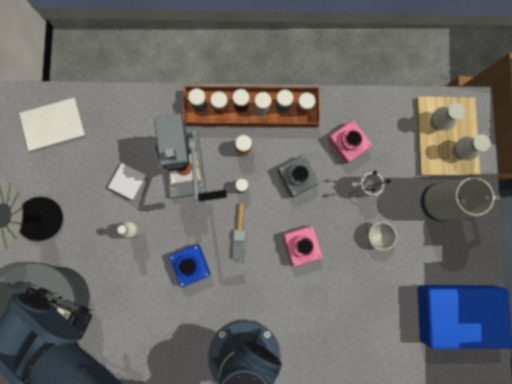

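Scene and top views: the press is left of the middle (top 178,150) with its black grip at top (212,195). Switch-box look-alikes in the top view are grey (298,175), blue (188,266), and pink (303,245) and (350,142). Grey fits the description, so I'll confirm it in a crop and measure.

Create h.py:
```python
import numpy as np,cv2
def cloud(c):
    K,E,d=c["camera_matrix"],c["extrinsics"],c["depth"]
    v,u=np.mgrid[:d.shape[0],:d.shape[1]]
    P=np.stack([(u-K[0,2])/K[0,0]*d,-(v-K[1,2])/K[1,1]*d,-d],-1)
    return (P-E[:3,3])@E[:3,:3]
```

Run:
```python
from h import *
c=dict(np.load("top0.npz")); P=cloud(c); im=c["image"]; 
v=im.max(2)
def sub(r0,r1,c0,c1): 
    m=np.zeros(v.shape,bool); m[r0:r1,c0:c1]=1; return m&(c["depth"]>0)
# grip
m=sub(180,210,190,232)&(v<50); p=P[m]; print("grip",m.sum(),np.median(p,0),p.min(0),p.max(0),"px",np.argwhere(m).mean(0))
q=p[p[:,2]>.25]; print("hi",len(q),q.mean(0),cv2.minAreaRect(q[:,:2].astype(np.float32)*1000))
# cap
m=sub(158,192,280,318)&(v<50); p=P[m]; q=p[(p[:,2]>.075)]; print("cap",len(q),np.median(q,0),cv2.minEnclosingCircle(q[:,:2].astype(np.float32)*1000))
m=sub(145,205,270,328)&(P[...,2]>.04); q=P[m]; print("box",cv2.minAreaRect(q[:,:2].astype(np.float32)*1000), "col",np.median(q[q[:,2]>.068],0))
# press
m=sub(100,210,145,210)&(P[...,2]>.2)&(v>50)
for lo,hi in((.235,.26),(.28,.31)):
    q=P[m&(P[...,2]>lo)&(P[...,2]<hi)]; 
    if len(q)>3: print("press",lo,len(q),np.median(q,0),cv2.minAreaRect(q[:,:2].astype(np.float32)*1000))
m=sub(130,215,150,215)&(P[...,2]>.02)&(P[...,2]<.055); print("bed",cv2.minAreaRect(P[m][:,:2].astype(np.float32)*1000))
s=np.load("scene0.npz")["image"]
a=cv2.resize(im[80:220,140:340],None,fx=4,fy=4)[:600]; cv2.imwrite("pics/crop1.png",a)
```

```text
grip 177 [0.53567597 0.09375265 0.32098375] [0.52162692 0.05691646 0.314241  ] [0.55085201 0.13037529 0.32734566] px [195.06214689 212.00564972]
hi 177 [0.53564895 0.09367154 0.32091565] ((536.1045532226562, 93.3243408203125), (19.419740676879883, 75.45199584960938), 9.269569396972656)
cap 164 [ 0.63542109 -0.19017965  0.0868641 ] ((636.4475708007812, -189.02133178710938), 25.80009651184082)
box ((635.8480834960938, -188.55706787109375), (119.99491119384766, 110.24443817138672), 27.964786529541016) col [ 0.63533171 -0.18898656  0.08406163]
press 0.235 1394 [0.71146208 0.22747522 0.2490585 ] ((703.5838012695312, 217.8218231201172), (179.90113830566406, 121.07843780517578), 5.8659348487854)
press 0.28 161 [0.59575655 0.15691697 0.29457732] ((610.23681640625, 180.8462677001953), (166.22418212890625, 34.64697265625), 37.17529296875)
bed ((681.2137451171875, 227.26943969726562), (239.2940673828125, 130.1865692138672), 8.632716178894043)
```

View pics/crop1.png

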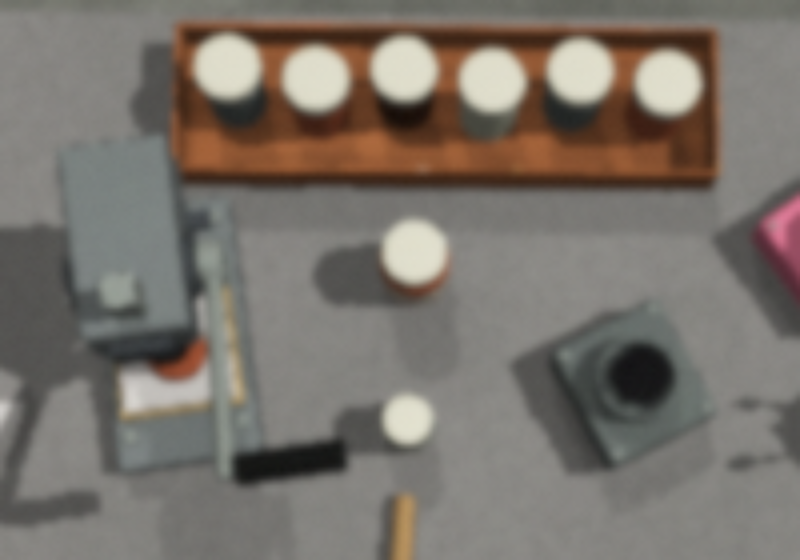

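The crop confirms it: the grey switch box has its cap at crop (640,374), which is about (0.636,-0.189) in the world. The grip is at crop (290,460), which is about (0.536,0.0935). Press yaw is about +0.155 rad. I'll lift, swing over and turn.

Add to h.py:
```python
from scipy.spatial.transform import Rotation as Ro
def to(s,p,yaw_y):
    "shift and turn in tool axes to TCP p, pointing down, tool y at yaw_y"
    R=Ro.from_quat(s["tool_rot"]).as_matrix()
    y=np.array([np.cos(yaw_y),np.sin(yaw_y),0]); z=np.array([0,0,-1.])
    T=np.c_[np.cross(y,z),y,z]
    return (R.T@(np.array(p)-s["eef_pos"])).round(4),Ro.from_matrix(R.T@T).as_rotvec().round(3)
```

```text
(no output)
```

Emit:
nudge_tcp:
  segments:
    - {"jaw":0.093, "trans":[0, 0, -0.06]}
    - {"jaw":0.093, "trans":[0, 0, -0.12]}
    - {"jaw":0.093, "trans":[0, 0, -0.17]}
    - {"jaw":0.093, "trans":[0, 0, -0.22]}

```text
clock: 0.6
eef_pos: [0.2174, 0.5048, 0.4073]
tool_rot: [0.202, 0.979, -0.0, -0.0]
contact_force: [-0.8, 0.9, 1.0]
width: 0.0927
finger_force: 0.0
```

Emit:
nudge_tcp:
  segments:
    - {"jaw":0.093, "trans":[-0.053, -0.03, 0], "rot":[0, 0, 0.12]}
    - {"jaw":0.093, "trans":[-0.106, -0.06, 0], "rot":[0, 0, 0.24]}
    - {"jaw":0.093, "trans":[-0.159, -0.09, 0], "rot":[0, 0, 0.36]}
    - {"jaw":0.093, "trans":[-0.212, -0.12, 0], "rot":[0, 0, 0.48]}
    - {"jaw":0.093, "trans":[-0.265, -0.15, 0], "rot":[0, 0, 0.6]}
    - {"jaw":0.093, "trans":[-0.318, -0.18, 0], "rot":[0, 0, 0.74]}
    - {"jaw":0.093, "trans":[-0.371, -0.21, 0], "rot":[0, 0, 0.88]}
    - {"jaw":0.093, "trans":[-0.41, -0.232, 0], "rot":[0, 0, 1.01]}

```text
clock: 1.6
eef_pos: [0.5033, 0.1276, 0.4053]
tool_rot: [0.653, 0.758, -0.0, -0.0]
contact_force: [0.6, 0.9, 0.0]
width: 0.0931
finger_force: 0.0
```

Run:
```python
from h import *; from rig import bot
print(to(bot.state(),[.5375,.0836,.41],.155))
```

```text
(array([-0.0486,  0.0273, -0.0047]), array([-0.001,  0.   , -0.007]))
```

Emit:
nudge_tcp:
  segments:
    - {"jaw":0.093, "trans":[-0.025, 0.013, 0]}
    - {"jaw":0.093, "trans":[-0.0486, 0.027, 0], "rot":[0, 0, -0.007]}
    - {"jaw":0.093, "trans":[-0.0486, 0.027, 0], "rot":[0, 0, -0.007]}

```text
clock: 1.98
eef_pos: [0.537, 0.0848, 0.4049]
tool_rot: [0.649, 0.761, -0.001, -0.0]
contact_force: [-0.0, 0.2, -0.3]
width: 0.0927
finger_force: 0.0
```

Run:
```python
from h import *; from rig import bot
s=bot.state(); 
for n in("wrist","scene"):
    c=bot.read_camera(n); cv2.imwrite(f"pics/{n}1.png",c["image"]); 
    P=cloud(c); v=c["image"].max(2); m=(v<50)&(c["depth"]>0)&(P[...,2]>.29)&(P[...,2]<.34)&(abs(P[...,0]-.536)<.06)&(abs(P[...,1]-.093)<.07)
    p=P[m]; print(n,m.sum(),p.mean(0),p.min(0),p.max(0),cv2.minAreaRect(p[:,:2].astype(np.float32)*1000))
print(to(s,[.5375,.0836,.292],.155))
```

```text
wrist 1488 [0.53742244 0.09701838 0.32111803] [0.52207176 0.05566088 0.31196337] [0.55279681 0.13393178 0.32518722] ((537.5965576171875, 95.10092163085938), (20.524412155151367, 77.03823852539062), 9.838200569152832)
scene 20 [0.54839059 0.08845555 0.31415319] [0.54010978 0.05487227 0.30713907] [0.55577584 0.12638875 0.31767961] ((549.815673828125, 90.203125), (71.62574005126953, 15.480566024780273), 86.83478546142578)
(array([-0.0013,  0.0005,  0.1129]), array([-0.001, -0.   ,  0.004]))
```

View pics/wrist1.png

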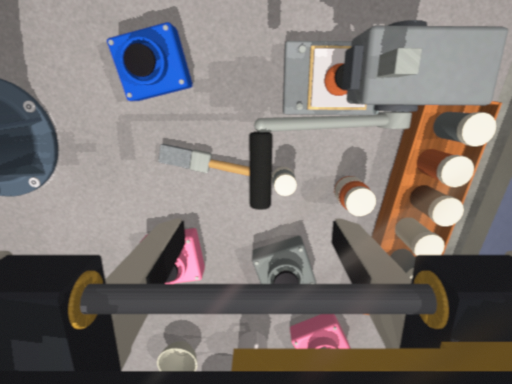

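The wrist view shows the black grip at (260,170), running across the finger line, with the fingers straddling it. Measured centre (0.537,0.095) agrees. Going down and closing.

Emit:
nudge_tcp:
  segments:
    - {"jaw":0.093, "trans":[0, 0, 0.04]}
    - {"jaw":0.093, "trans":[0, 0, 0.08]}
    - {"jaw":0.093, "trans":[0, 0, 0.105]}
    - {"jaw":0.093, "trans":[0, 0, 0.113]}
    - {"jaw":0.05, "trans":[0, 0, 0.113]}
    - {"jaw":0.02, "trans":[0, 0, 0.113]}
    - {"jaw":0.01, "trans":[0, 0, 0.113]}
    - {"jaw":0.01, "trans":[0, 0, 0.113]}
  clamp_n: 50

```text
clock: 3.08
eef_pos: [0.5366, 0.0859, 0.2931]
tool_rot: [0.648, 0.762, 0.0, 0.0]
contact_force: [0.9, 1.0, 1.1]
width: 0.0574
finger_force: 0.0
```

Emit:
nudge_tcp:
  segments:
    - {"jaw":0.01}
    - {"jaw":0.01}
    - {"jaw":0.01}
  clamp_n: 50

```text
clock: 3.45
eef_pos: [0.5365, 0.0859, 0.2927]
tool_rot: [0.648, 0.762, -0.0, -0.0]
contact_force: [-0.0, 0.6, -0.2]
width: 0.0274
finger_force: 0.0
```

Run:
```python
import numpy as np
# lever arc in tool axes: horizontal press +x shift and drop from rest
for q in (0,.1,.2,.3,.4,.5,.6,.7,.8,.9,.93,.95):
    print(q,round(.2*(np.cos(.5)-np.cos(.5-q)),4),round(.2*(np.sin(.5)-np.sin(.5-q)),4))
```

```text
0 0.0 0.0
0.1 -0.0087 0.018
0.2 -0.0156 0.0368
0.3 -0.0205 0.0562
0.4 -0.0235 0.0759
0.5 -0.0245 0.0959
0.6 -0.0235 0.1159
0.7 -0.0205 0.1356
0.8 -0.0156 0.155
0.9 -0.0087 0.1738
0.93 -0.0063 0.1793
0.95 -0.0046 0.1829
```

Emit:
nudge_tcp:
  segments:
    - {"jaw":0.01}
    - {"jaw":0.01}
    - {"jaw":0.01}
  clamp_n: 50

```text
clock: 3.82
eef_pos: [0.5365, 0.0859, 0.2927]
tool_rot: [0.648, 0.762, -0.0, -0.0]
contact_force: [-0.3, 0.4, -0.2]
width: 0.01
finger_force: 0.0
```

Emit:
nudge_tcp:
  segments:
    - {"jaw":0.01, "trans":[0, -0.004, 0.009]}
    - {"jaw":0.01, "trans":[0, -0.0087, 0.018]}
    - {"jaw":0.01, "trans":[0, -0.012, 0.027]}
    - {"jaw":0.01, "trans":[0, -0.0156, 0.0368]}
    - {"jaw":0.01, "trans":[0, -0.018, 0.046]}
    - {"jaw":0.01, "trans":[0, -0.0205, 0.0562]}
    - {"jaw":0.01, "trans":[0, -0.0205, 0.0562]}
  clamp_n: 50

```text
clock: 4.7
eef_pos: [0.5155, 0.0827, 0.2365]
tool_rot: [0.648, 0.762, -0.0, -0.0]
contact_force: [-4.0, -1.8, 9.1]
width: 0.0098
finger_force: 4.0
```

Run:
```python
from h import *; from rig import bot
s=bot.state(); print(s["eef_pos"],s["torque"])
for n in ["top"]:
    c=bot.read_camera(n)
    P=cloud(c); v=c["image"].max(2); m=(c["depth"]>0)&(abs(P[...,0]-.61)<.03)&(abs(P[...,1]-.153)<.02)&(P[...,2]>.2)
    p=P[m]; print(n,m.sum(),np.median(p,0))
```

```text
[0.5155491  0.0826511  0.23645211] [-0.04211947  0.83583886 -0.05197196]
top 36 [0.62448257 0.15689241 0.23786057]
```

Run:
```python
from h import *; from rig import bot
a=bot.read_camera("wrist"); b=bot.read_camera("scene")
cv2.imwrite("pics/c2.png",np.hstack([cv2.resize(a["image"],(400,300)),cv2.resize(b["image"][80:290,230:510],(400,300))]))
```

```text
(no output)
```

View pics/c2.png

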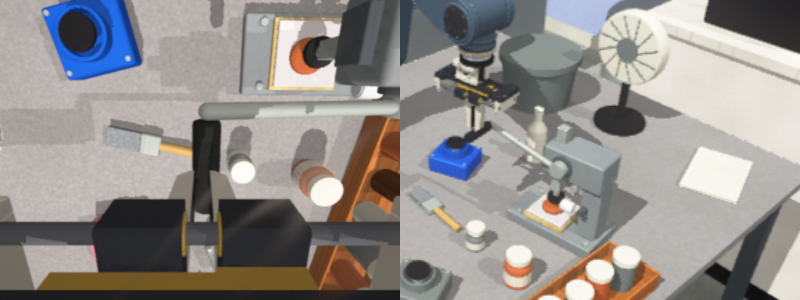

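Run:
```python
from h import *; from rig import bot
for n in ("wrist","scene","top"):
    c=bot.read_camera(n)
    P=cloud(c); v=c["image"].max(2); m=(v<60)&(c["depth"]>0)&(abs(P[...,0]-.525)<.06)&(abs(P[...,1]-.093)<.05)&(P[...,2]>.15)&(P[...,2]<.30)
    p=P[m]; print(n,m.sum(),p.mean(0) if len(p) else 0)
    if n=="wrist":
        for u,w in((262,165),(264,200),(262,225),(262,250),(235,255),(280,255),(262,275)): print((u,w),P[w,u].round(4),c["image"][w,u])
    if n=="scene": cv2.imwrite("pics/c3.png",cv2.resize(c["image"][110:210,240:373],(800,600),interpolation=cv2.INTER_CUBIC))
```

```text
wrist 2987 [0.51542263 0.1027002  0.26870756]
(262, 165) [0.5117 0.1252 0.2692] [32 35 35]
(264, 200) [0.5164 0.1038 0.2696] [41 44 44]
(262, 225) [0.5179 0.0874 0.2702] [41 43 43]
(262, 250) [0.5209 0.0697 0.2696] [60 64 67]
(235, 255) [0.5037 0.1164 0.3593] [57 60 63]
(280, 255) [0.5171 0.1184 0.359 ] [70 76 80]
(262, 275) [ 0.557  -0.1269  0.0009] [172 176 184]
scene 101 [0.52486082 0.08233174 0.26603407]
top 0 0
```

View pics/c3.png

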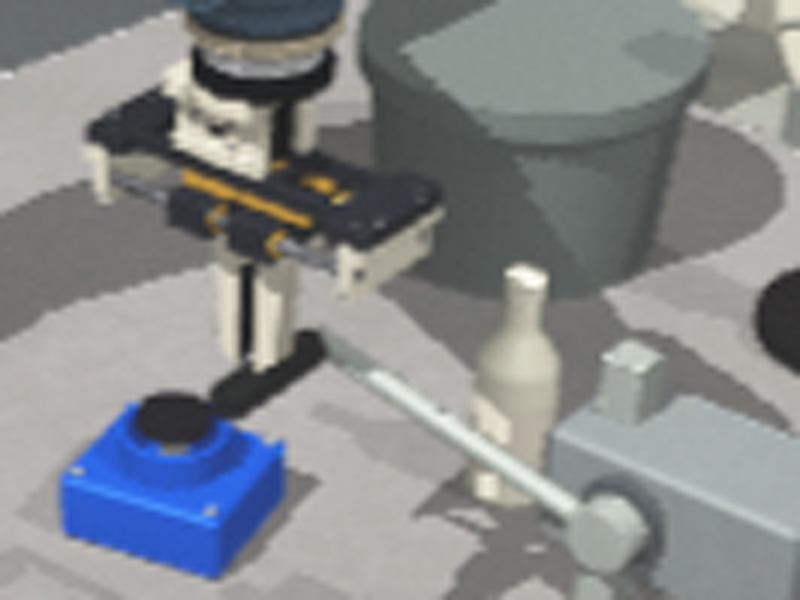

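Run:
```python
from h import *; from rig import bot
s=bot.state(); c=bot.read_camera("scene"); K,E=c["camera_matrix"],c["extrinsics"]
def pr(p):
    q=E[:3,:3]@p+E[:3,3]; return np.array([K[0,0]*q[0]/-q[2]+K[0,2],-K[1,1]*q[1]/-q[2]+K[1,2]])
f=lambda p:((pr(p)-[240,110])*6.01).round()
t=s["eef_pos"]; print(t,s["width"],"tcp crop px",f(t),"grasp",f(t+[0,0,.019]),"+60",f(t+[0,0,.06]))
P=cloud(c)
for x,y in((235,330),(275,330),(275,350),(262,362),(245,375),(272,378),(300,355),(228,400)):
    u,v=int(240+x/6.01),int(110+y/6.01); print((x,y),P[v,u].round(3),c["image"][v,u])
```

```text
[0.51574808 0.08269517 0.23701177] 0.009893436687994014 tcp crop px [251. 407.] grasp [252. 379.] +60 [253. 316.]
(235, 330) [0.509 0.075 0.291] [136 149 154]
(275, 330) [0.538 0.074 0.305] [183 200 204]
(275, 350) [0.535 0.078 0.287] [173 190 195]
(262, 362) [0.529 0.074 0.278] [194 211 215]
(245, 375) [0.522 0.068 0.27 ] [51 50 50]
(272, 378) [0.532 0.082 0.268] [45 45 44]
(300, 355) [0.525 0.106 0.267] [45 45 44]
(228, 400) [0.52  0.057 0.257] [50 49 48]
```

The scene crop shows the fingertips seated on top of the bar, at crop (260,365), with the bar 52 mm below its rest height. So the tips really sit about 33 mm above the reported TCP, and they are pushing rather than pinching. The bar is nested in the 10 mm gap between the tips, which is usable, so I'll keep pushing along the arc.

Emit:
nudge_tcp:
  segments:
    - {"jaw":0.01, "trans":[0, -0.0018, 0.0115]}
    - {"jaw":0.01, "trans":[0, -0.0036, 0.0227]}
    - {"jaw":0.01, "trans":[0, -0.0043, 0.0327]}
    - {"jaw":0.01, "trans":[0, -0.0046, 0.0427]}
    - {"jaw":0.01, "trans":[0, -0.0043, 0.0527]}
    - {"jaw":0.01, "trans":[0, -0.0036, 0.0627]}
    - {"jaw":0.01, "trans":[0, -0.0023, 0.0726]}
    - {"jaw":0.01, "trans":[0, -0.0006, 0.0824]}

```text
clock: 6.05
eef_pos: [0.5153, 0.0826, 0.1544]
tool_rot: [0.648, 0.762, 0.0, -0.0]
contact_force: [-5.1, -1.0, 10.6]
width: 0.0101
finger_force: 4.9
```

Run:
```python
from h import *; from rig import bot
s=bot.state(); c=bot.read_camera("scene")
P=cloud(c); v=c["image"].max(2); m=(v<60)&(c["depth"]>0)&(abs(P[...,0]-.525)<.06)&(abs(P[...,1]-.093)<.06)&(P[...,2]>.1)&(P[...,2]<.25)
p=P[m]; print(m.sum(),p.mean(0),p.min(0),p.max(0))
c2=bot.read_camera("wrist"); P=cloud(c2)
for w in (150,170,190): print(w,P[w,262],P[w,240],P[w,285])
cv2.imwrite("pics/c4.png",np.hstack([cv2.resize(c2["image"],(400,400)),cv2.resize(c["image"][120:220,250:350],(400,400))]))
```

```text
94 [0.52320132 0.08076364 0.18734793] [0.50781203 0.04873319 0.16966164] [0.53661417 0.12667896 0.24364876]
150 [0.50995721 0.13296854 0.18018231] [4.90474913e-01 9.86608738e-02 3.73572802e-04] [0.52336691 0.13553046 0.18242055]
170 [0.51159106 0.12255371 0.18775928] [ 0.494041    0.073302   -0.00084902] [0.54979291 0.0828179  0.00107484]
190 [0.51364222 0.11024025 0.18729132] [ 0.49779657  0.04698733 -0.00121902] [ 5.54918329e-01  5.65188522e-02 -4.00776947e-04]
```

View pics/c4.png

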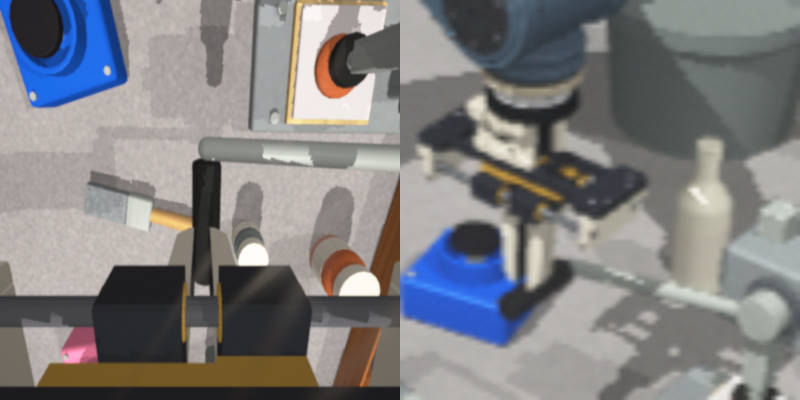

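The lever is at about 0.7 rad (bar top z 0.188), still seated under the fingertips at (515,265). Carrying on to the stop.

Emit:
nudge_tcp:
  segments:
    - {"jaw":0.01, "trans":[0, 0.0024, 0.0098]}
    - {"jaw":0.01, "trans":[0, 0.0049, 0.0194]}
    - {"jaw":0.01, "trans":[0, 0.0083, 0.029]}
    - {"jaw":0.01, "trans":[0, 0.0118, 0.0382]}
    - {"jaw":0.01, "trans":[0, 0.014, 0.043]}
    - {"jaw":0.01, "trans":[0, 0.0155, 0.0465]}
    - {"jaw":0.01, "trans":[0, 0.0155, 0.0465]}
    - {"jaw":0.01, "trans":[0, 0.0155, 0.0465]}

```text
clock: 7.15
eef_pos: [0.5304, 0.085, 0.1082]
tool_rot: [0.648, 0.762, -0.0, -0.0]
contact_force: [-6.1, -0.8, 12.5]
width: 0.0099
finger_force: 5.8
```

Run:
```python
from h import *; from rig import bot
c2=bot.read_camera("wrist"); P=cloud(c2)
for w in (150,160,170,180,190,200): print(w,P[w,255],P[w,262],P[w,270])
```

```text
150 [5.23061060e-01 1.11680020e-01 2.68654526e-04] [0.52498903 0.13563875 0.13664705] [0.52963793 0.13655797 0.1375985 ]
160 [0.52175335 0.12958638 0.13962541] [0.52578625 0.13051721 0.14094518] [0.53053508 0.13098411 0.13949492]
170 [0.52267273 0.12389704 0.14096391] [0.52678792 0.12450626 0.14072542] [0.53151894 0.12516481 0.14028131]
180 [0.52365012 0.1177304  0.1406843 ] [0.52778956 0.11846532 0.14090601] [0.53254979 0.11916848 0.1406606 ]
190 [0.52459877 0.11183756 0.14174288] [0.52878992 0.11240833 0.14140199] [0.53374248 0.11259619 0.13948832]
200 [0.52566046 0.1050725  0.14048152] [0.52981883 0.10619333 0.14171475] [0.53455891 0.10723778 0.14247494]
```

Emit:
nudge_tcp:
  segments:
    - {"jaw":0.01, "trans":[0, 0.0008, 0.002]}
    - {"jaw":0.01, "trans":[0, 0.001, 0.003]}
    - {"jaw":0.01, "trans":[0, 0.001, 0.003]}
    - {"jaw":0.01, "trans":[0, 0.001, 0.003]}

```text
clock: 7.7
eef_pos: [0.5315, 0.0852, 0.1062]
tool_rot: [0.648, 0.762, -0.0, 0.0]
contact_force: [-11.2, -1.4, 24.5]
width: 0.0093
finger_force: 10.5
```

Run:
```python
from h import *; from rig import bot
c2=bot.read_camera("wrist"); P=cloud(c2)
print(np.median(P[165:200,258:268].reshape(-1,3),0))
```

```text
[0.52934723 0.11757918 0.13949686]
```

At the stop: force 24.5 N, bar top z 0.1395. Easing up at about 0.4 rad/s.

Emit:
nudge_tcp:
  segments:
    - {"jaw":0.01, "trans":[0, -0.0041, -0.0091]}
    - {"jaw":0.01, "trans":[0, -0.0078, -0.0184]}
    - {"jaw":0.01, "trans":[0, -0.011, -0.0279]}
    - {"jaw":0.01, "trans":[0, -0.0137, -0.0375]}
    - {"jaw":0.01, "trans":[0, -0.0159, -0.0473]}
    - {"jaw":0.01, "trans":[0, -0.0176, -0.0571]}
    - {"jaw":0.01, "trans":[0, -0.0189, -0.067]}
    - {"jaw":0.01, "trans":[0, -0.0196, -0.077]}

```text
clock: 8.75
eef_pos: [0.5148, 0.0823, 0.1835]
tool_rot: [0.648, 0.762, 0.002, 0.002]
contact_force: [6.4, 2.1, 7.7]
width: 0.0098
finger_force: 4.8
```

Run:
```python
from h import *; from rig import bot
c2=bot.read_camera("wrist"); P=cloud(c2)
p=P[165:200,258:268].reshape(-1,3); print(np.median(p,0))
```

```text
[0.5124098  0.11520121 0.21741233]
```

Emit:
nudge_tcp:
  segments:
    - {"jaw":0.01, "trans":[0, 0.0007, -0.01]}
    - {"jaw":0.01, "trans":[0, 0.002, -0.02]}
    - {"jaw":0.01, "trans":[0, 0.0032, -0.03]}
    - {"jaw":0.01, "trans":[0, 0.0045, -0.0399]}
    - {"jaw":0.01, "trans":[0, 0.0062, -0.0497]}
    - {"jaw":0.01, "trans":[0, 0.0084, -0.0594]}
    - {"jaw":0.01, "trans":[0, 0.0111, -0.0691]}
    - {"jaw":0.01, "trans":[0, 0.0143, -0.0786]}

```text
clock: 9.8
eef_pos: [0.5274, 0.0843, 0.2612]
tool_rot: [0.648, 0.762, 0.001, 0.001]
contact_force: [1.7, -0.4, 4.4]
width: 0.0098
finger_force: 2.1
```

Run:
```python
from h import *; from rig import bot
c2=bot.read_camera("wrist"); P=cloud(c2)
p=P[165:200,258:268].reshape(-1,3); print(np.median(p,0))
```

```text
[0.52515762 0.11676185 0.29420213]
```

Emit:
nudge_tcp:
  segments:
    - {"jaw":0.01, "trans":[0, 0.0037, -0.0093]}
    - {"jaw":0.01, "trans":[0, 0.0078, -0.0185]}
    - {"jaw":0.01, "trans":[0, 0.0124, -0.0273]}
    - {"jaw":0.01, "trans":[0, 0.0124, -0.035]}
    - {"jaw":0.01, "trans":[0, 0.0124, -0.055]}
    - {"jaw":0.01, "trans":[0, 0.0124, -0.09]}
    - {"jaw":0.01, "trans":[0, 0.0124, -0.1]}

```text
clock: 10.72
eef_pos: [0.5391, 0.0864, 0.3615]
tool_rot: [0.648, 0.762, 0.001, 0.0]
contact_force: [1.7, 1.4, -0.7]
width: 0.0102
finger_force: 0.0
```

Run:
```python
from h import *; from rig import bot
c=bot.read_camera("wrist"); P=cloud(c); v=c["image"].max(2)
m=(v<50)&(c["depth"]>0)&(P[...,2]>.25)&(P[...,2]<.34)&(abs(P[...,0]-.536)<.05)&(abs(P[...,1]-.1)<.05)
print("grip",m.sum(),np.median(P[m],0))
c=bot.read_camera("top"); P=cloud(c); im=c["image"].max(2)
m=np.zeros(im.shape,bool); m[155:195,278:322]=1; m&=(im<50)&(P[...,2]>.075); print("cap",m.sum(),P[m].mean(0))
s=bot.state(); print(to(s,[.636,-.1895,.20],.155),s["qpos"])
cv2.imwrite("pics/c5.png",np.hstack([cv2.resize(c["image"][120:220,140:240],(400,400)),cv2.resize(bot.read_camera("scene")["image"][100:260,250:410],(400,400))]))
```

```text
grip 1706 [0.53684926 0.10059155 0.32140085]
cap 160 [ 0.63522644 -0.18783938  0.09425166]
(array([-0.2879,  0.0515,  0.1602]), array([ 0.   , -0.   ,  0.006])) [ 7.36015321e-02  2.24736676e-01  1.39725951e+00  5.98700040e-05
  1.51934733e+00 -8.74328435e-02]
```

View pics/c5.png

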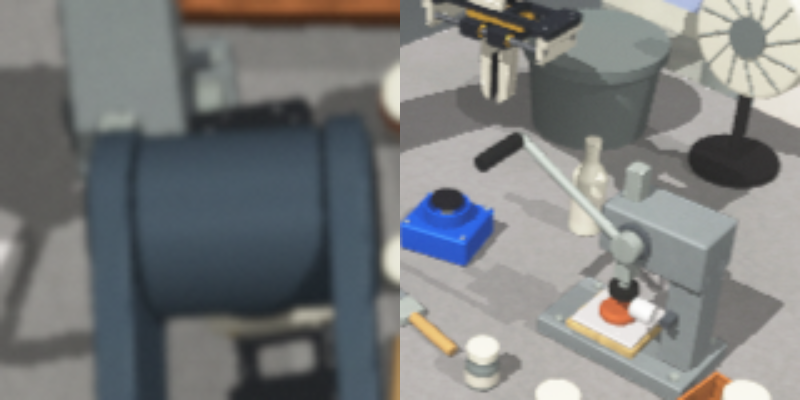

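Lever is back at rest (grip top z 0.321, as at the start), and the foot is up with the orange medallion still on the tile at (620,310). Now moving over the cap.

Emit:
nudge_tcp:
  segments:
    - {"jaw":0.01, "trans":[-0.045, 0.008, 0]}
    - {"jaw":0.01, "trans":[-0.09, 0.016, 0]}
    - {"jaw":0.01, "trans":[-0.135, 0.024, 0]}
    - {"jaw":0.01, "trans":[-0.18, 0.032, 0]}
    - {"jaw":0.01, "trans":[-0.225, 0.04, 0]}
    - {"jaw":0.01, "trans":[-0.26, 0.047, 0]}
    - {"jaw":0.01, "trans":[-0.288, 0.0515, 0]}
    - {"jaw":0.01, "trans":[-0.288, 0.0515, 0], "rot":[0, 0, 0.006]}

```text
clock: 11.88
eef_pos: [0.6357, -0.191, 0.3576]
tool_rot: [0.651, 0.759, -0.001, -0.002]
contact_force: [0.2, 1.2, -1.0]
width: 0.0102
finger_force: 0.0
```

Emit:
nudge_tcp:
  segments:
    - {"jaw":0.01, "trans":[0, 0, 0.05]}
    - {"jaw":0.01, "trans":[0, 0, 0.1]}
    - {"jaw":0.01, "trans":[0, 0, 0.15]}
    - {"jaw":0.01, "trans":[0, 0, 0.2]}
    - {"jaw":0.01, "trans":[0, 0, 0.235]}
    - {"jaw":0.01, "trans":[0, 0, 0.235]}

```text
clock: 12.62
eef_pos: [0.6339, -0.188, 0.1223]
tool_rot: [0.65, 0.76, -0.001, -0.003]
contact_force: [-0.5, -0.5, 0.5]
width: 0.0097
finger_force: 0.0
```

Run:
```python
from h import *; from rig import bot
s=bot.state(); print(to(s,[.636,-.1895,.09],.155),s["contact_force"])
c=bot.read_camera("scene"); K,E=c["camera_matrix"],c["extrinsics"]
cv2.imwrite("pics/c6.png",np.hstack([cv2.resize(bot.read_camera("wrist")["image"],(400,300)),cv2.resize(c["image"][190:320,165:338],(400,300))]))
```

```text
(array([-0.0019,  0.002 ,  0.0323]), array([-0.005, -0.003,  0.001])) [-0.53152166 -0.51402202  0.52604306]
```

View pics/c6.png

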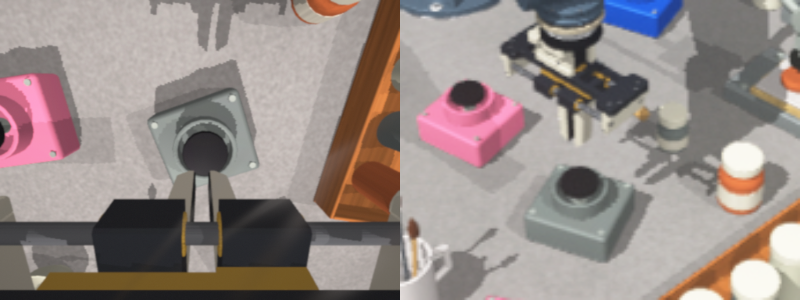

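The wrist view shows the fingers over the grey box's cap (205,150); the scene view shows them still above it, at (575,130). Descending by force.

Emit:
nudge_tcp:
  segments:
    - {"jaw":0.01, "trans":[-0.001, 0.001, 0.02]}
    - {"jaw":0.01, "trans":[-0.002, 0.002, 0.03]}
    - {"jaw":0.01, "trans":[-0.002, 0.002, 0.034]}
    - {"jaw":0.01, "trans":[-0.002, 0.002, 0.034]}

```text
clock: 13.22
eef_pos: [0.6382, -0.1914, 0.0911]
tool_rot: [0.65, 0.76, -0.0, -0.0]
contact_force: [-0.8, -0.4, -0.2]
width: 0.0104
finger_force: 0.0
```

Emit:
nudge_tcp:
  segments:
    - {"jaw":0.01, "trans":[0, 0, 0.01]}
    - {"jaw":0.01, "trans":[0, 0, 0.02]}
    - {"jaw":0.01, "trans":[0, 0, 0.026]}
    - {"jaw":0.01, "trans":[0, 0, 0.026]}

```text
clock: 13.72
eef_pos: [0.6379, -0.1912, 0.0646]
tool_rot: [0.65, 0.76, -0.0, -0.0]
contact_force: [0.4, 0.2, 0.3]
width: 0.0099
finger_force: 0.0
```

Emit:
nudge_tcp:
  segments:
    - {"jaw":0.01, "trans":[0, 0, 0.003]}
    - {"jaw":0.01, "trans":[0, 0, 0.006]}
    - {"jaw":0.01, "trans":[0, 0, 0.006]}
    - {"jaw":0.01, "trans":[0, 0, 0.006]}

```text
clock: 14.22
eef_pos: [0.6383, -0.1914, 0.0593]
tool_rot: [0.65, 0.76, 0.0, 0.0]
contact_force: [0.9, -0.1, -0.7]
width: 0.0102
finger_force: 0.0
```

Emit:
nudge_tcp:
  segments:
    - {"jaw":0.01, "trans":[0, 0, 0.003]}
    - {"jaw":0.01, "trans":[0, 0, 0.007]}
    - {"jaw":0.01, "trans":[0, 0, 0.007]}
    - {"jaw":0.01, "trans":[0, 0, 0.007]}

```text
clock: 14.72
eef_pos: [0.6384, -0.1914, 0.0525]
tool_rot: [0.65, 0.76, 0.0, 0.0]
contact_force: [0.0, -0.4, 3.3]
width: 0.0099
finger_force: 1.5
```

Emit:
nudge_tcp:
  segments:
    - {"jaw":0.01, "trans":[0, 0, 0.003]}
    - {"jaw":0.01, "trans":[0, 0, 0.005]}
    - {"jaw":0.01, "trans":[0, 0, 0.005]}
    - {"jaw":0.01, "trans":[0, 0, 0.005]}

```text
clock: 15.22
eef_pos: [0.6384, -0.1914, 0.0474]
tool_rot: [0.65, 0.76, 0.0, 0.0]
contact_force: [0.1, -0.5, 4.9]
width: 0.0103
finger_force: 2.3
```

Run:
```python
from rig import bot
import numpy as np
f=[]
for i in range(5): bot.read_camera("wrist"); f.append(bot.state()["contact_force"])
print(np.mean(f,0))
```

```text
[ 0.74958407 -0.36852206  4.71662085]
```

Emit:
nudge_tcp:
  segments:
    - {"jaw":0.01, "trans":[0, 0, 0.003]}
    - {"jaw":0.01, "trans":[0, 0, 0.0056]}
    - {"jaw":0.01, "trans":[0, 0, 0.0056]}
    - {"jaw":0.01, "trans":[0, 0, 0.0056]}

```text
clock: 15.98
eef_pos: [0.6384, -0.1914, 0.0419]
tool_rot: [0.65, 0.76, 0.0, 0.0]
contact_force: [0.5, -0.3, 6.0]
width: 0.0101
finger_force: 3.1
```

Run:
```python
from h import *; from rig import bot
f=[]
for i in range(6):
    c=bot.read_camera("wrist" if i else "scene"); f.append(bot.state()["contact_force"])
    if not i: sc=c
print(np.mean(f,0),bot.state()["eef_pos"])
for n,c in(("wrist",c),("scene",sc)):
    P=cloud(c); v=c["image"].max(2); r=np.hypot(P[...,0]-.636,P[...,1]+.1895); ok=c["depth"]>0
    m=ok&(r<.024)&(P[...,2]<.1)&(v<60); k=ok&(r>.033)&(r<.037)&(P[...,2]<.085)&(P[...,2]>.06)
    print(n,"cap",m.sum(),np.median(P[m][:,2]) if m.any() else 0,"rim",k.sum(),np.median(P[k][:,2]) if k.any() else 0)
cv2.imwrite("pics/c7.png",np.hstack([cv2.resize(c["image"],(400,300)),cv2.resize(sc["image"][230:310,205:312],(400,300),interpolation=cv2.INTER_CUBIC)]))
```

```text
[ 0.09848041 -0.22317068  6.46781786] [ 0.63835773 -0.19139828  0.04190424]
wrist cap 1742 0.07458376723511723 rim 1449 0.07416554348433162
scene cap 53 0.07311377551647785 rim 42 0.07306358014425901
```

View pics/c7.png

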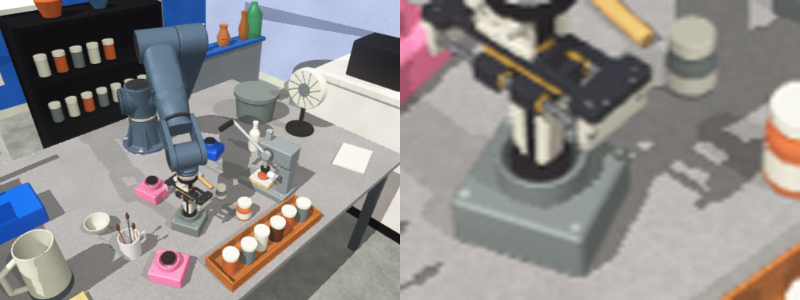

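The fingers rest on the cap at (540,160), and it is level with the rim (74.6 mm against 74.2 mm) at about 6.5 N. Lever up, bystanders in place. Handing in.

```bash
python3 -c "
from rig import bot
print(bot.sign_off())"
```

```text
the job is handed in; nothing more can be done
None
```

I pulled the lever to its stop, eased it back up to rest, and handed in at about 16 s with the fingers holding the cap flush (about 6.5 N); the medallion is still on its tile and nothing visibly moved, but no verdict was returned.

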